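# Set out the dressing jars by size

## Robot

A 6-joint arm with a two-finger parallel gripper is mounted at the origin on a cart in front of the work surface, level with it; the furniture and walls round the work are solid. World frame = base frame: x ahead of the robot, y to its left, z up, the work surface at z = 0. Lengths are in mm, angles in rad, forces in N, time in s.
With the tool pointing down it reaches from about 350 to 875 mm from the base axis. Payload 4.2 kg.
Tool frame: the origin (TCP) lies between the finger pads; the fingertips stand 17 mm ahead of it and the grasp point (between the pads) lies 2 mm behind it (nose_length is the distance from the TCP to the fingertips, in mm); z points along the fingers, y is the direction in which the jaws open and shut (so a half turn about z gives the same grasp; the last joint's range is limited). The gripper opens to 85 mm and grips with 20 to 120 N. Pads are 22 mm wide; open, the fingers measure 114 mm over their backs; the gripper's body (76 mm by 85 mm) begins 54 mm behind the grasp point. The pads swing forward as they close: fully open they stand 13 mm farther back than shut.
Start: joints at [1.371, 0.385, 0.008, 0, -1.194, -0.259], TCP at [276.762, 560.359, 248.312] pointing down, gripper open.
Joint ranges: [-3.14, 3.14], [-1.21, 2.06], [-1.07, 1.41], [-3.16, 2.05], [-2.99, -0.16], [-3.1, 3.1]. Speed limits (rad/s): [2.79, 2.79, 3.14, 3.14, 3.14, 3.14].

## Interface

Orientations are given as a unit quaternion [x, y, z, w].
In Python, from bench import * gives the robot as it stands.
- The arm moves only by the tool jog_arm, never from a script. Its argument "increments" is a list of rows, each a list of 4 numbers: the shift along the tool's x, y, z in m, then the turn about the tool's z in degrees. A call has 1 to 10 rows; each row is the pose to reach, as a shift and turn from the pose measured when the call began, along the tool's axes at that moment; what a row does not reach only later rows make up. A row lasts 1/8 s, in which the tool goes at most 62.5 mm and 10.7 degrees, less where a joint would pass 70% of its speed; a pose out of reach is approached as far as the arm can. A call with a gripper value outside its range is refused whole. "hand" is the gripper's target within -1 to 1 (fully open at 1, half-way at 0, shut at -1), set as the call begins (left out, the last holds). The fingers move at their own pace and stop on an object; the grip force is fixed at half the most. Time passes only in rows, so rows that repeat a pose let the fingers close. It gives the time, the measured TCP pose, the force and the opening at its end, in the units of the state.
- read_state(): the state, without advancing time (a new reading comes with each control period).
- get_image(name): name is "side" or "top"; returns the picture (384x512x3 uint8, red, green, blue); there is no depth.
- calibration(name): a dict with "fx", "fy", "cx", "cy" (pixels), "position" and "rotation" of the camera in the world. Camera axes: x right, y up, looking along -z (the intrinsics and any distortion apply to the point x, -y, -z); pixel columns grow to the right and rows downward; lengths in mm; the calibration is good to about 2 mm. A picture is of the moment at which its call begins. calibration takes no time and is no camera call.
- job_done(): hands the job in, once; it reports no verdict.
The state is a dict: "clock": time; "joints": joint angles; "joint_vel": joint speeds; "joint_efforts": joint torques, N m; "position": TCP position; "ee_rot": TCP orientation; "contact_force": force on the tool from outside, world axes, zero at the start; "wrist_torque": the same for the moment, N m; "gripper_width": finger opening in mm.
Only numpy, scipy, OpenCV 4.12 (cv2) and the standard library are available. Lean on these libraries where they do the work, as an engineer would, in place of code of your own. Each camera call takes 0.05 s, during which the arm holds its last target.

## Task

Line up the four steel dressing jars upright on the row of black pads, one in the middle of each pad, in order of size: the largest on the pad next to the upright steel end plate, then each smaller than the last, the smallest at the far end. Leave the glass vial that stands among them where it is, upright.

Things in the scene. Friction and masses are not known exactly. Their poses are not given: they have to be found in the camera images.
- jar_largest: the largest of four upright round steel jars of one shape: diameter 58 mm, height 90 mm over all, of which the topmost 12 mm is a small dark knob (15 mm across) and the rest a plain straight cylinder (the lid is flush with the wall and does not come off). Origin: centre of its underside; z up; starts standing on the table; about 220 g
- jar_large: the second largest of four upright round steel jars of one shape: diameter 50 mm, height 73 mm over all, of which the topmost 12 mm is a small dark knob (15 mm across) and the rest a plain straight cylinder (the lid is flush with the wall and does not come off). Origin: centre of its underside; z up; starts standing on the table; about 160 g
- jar_small: the second smallest of four upright round steel jars of one shape: diameter 42 mm, height 56 mm over all, of which the topmost 12 mm is a small dark knob (15 mm across) and the rest a plain straight cylinder (the lid is flush with the wall and does not come off). Origin: centre of its underside; z up; starts standing on the table; about 110 g
- jar_smallest: the smallest of four upright round steel jars of one shape: diameter 36 mm, height 40 mm over all, of which the topmost 12 mm is a small dark knob (15 mm across) and the rest a plain straight cylinder (the lid is flush with the wall and does not come off). Origin: centre of its underside; z up; starts standing on the table; about 70 g
- pad_a: the leftmost (most +y) of four equal black round pads, 68 mm across and 2 mm thick, in one row about 84 mm apart on a fixed white board 100 mm wide, 430 mm long and 6 mm thick. Fixed. Origin: centre of the pad's underside; its top is 2 mm higher, 8 mm above the table; y runs along the row to the left
- pad_b: the second from the left of four equal black round pads, 68 mm across and 2 mm thick, in one row about 84 mm apart on a fixed white board 100 mm wide, 430 mm long and 6 mm thick. Fixed. Origin: centre of the pad's underside; its top is 2 mm higher, 8 mm above the table; y runs along the row to the left
- pad_c: the third from the left of four equal black round pads, 68 mm across and 2 mm thick, in one row about 84 mm apart on a fixed white board 100 mm wide, 430 mm long and 6 mm thick. Fixed. Origin: centre of the pad's underside; its top is 2 mm higher, 8 mm above the table; y runs along the row to the left
- pad_d: the rightmost (most -y) of four equal black round pads, 68 mm across and 2 mm thick, in one row about 84 mm apart on a fixed white board 100 mm wide, 430 mm long and 6 mm thick. Fixed. Origin: centre of the pad's underside; its top is 2 mm higher, 8 mm above the table; y runs along the row to the left
- end_stop: upright dark steel plate across one end of the white board, about 72 mm beyond the centre of the outermost pad, 64 mm wide across the row, 12 mm thick, its top 55 mm above its origin; fixed. It stands at the left end beyond pad_a or at the right end beyond pad_d; the other end has only a flat foot plate. Origin: centre of its underside, on the board
- vial: clear glass vial with a blue cap, standing among the jars, 43 mm across and 77 mm tall; loose, not to be disturbed. Origin: centre of its underside, on the table; z up
There are look-alikes about, which are no part of the job. Leave any turquoise or yellow look-alike of the jar_large alone.

How it is judged (in metres and radians):
At the end, for the whole second after the job is handed in: Each jar stands upright (within 0.1 rad) and at rest on its own pad, its axis within 14 mm of the pad's centre, largest on the pad next to the upright end plate and then in falling order of size; the glass vial is upright and within 25 mm of where it stood (((horizontal distance between end_stop and pad_a below 0.12 m and horizontal distance between jar_largest and pad_a below 0.014 m and horizontal distance between jar_large and pad_b below 0.014 m and horizontal distance between jar_small and pad_c below 0.014 m and horizontal distance between jar_smallest and pad_d below 0.014 m) or (horizontal distance between end_stop and pad_d below 0.12 m and horizontal distance between jar_largest and pad_d below 0.014 m and horizontal distance between jar_large and pad_c below 0.014 m and horizontal distance between jar_small and pad_b below 0.014 m and horizontal distance between jar_smallest and pad_a below 0.014 m)) and height (world z) of jar_largest between 0.005 and 0.012 m and angle between each of jar_largest, jar_large, jar_small, jar_smallest's own z axis and vertical below 0.1 rad and linear speed of each of jar_largest, jar_large, jar_small, jar_smallest below 0.02 m/s and height (world z) of jar_large between 0.005 and 0.012 m and height (world z) of jar_small between 0.005 and 0.012 m and height (world z) of jar_smallest between 0.005 and 0.012 m and distance of vial from where it was at the start of the episode below 0.025 m and angle between vial's own z axis and vertical below 0.15 rad); the robot touches nothing.
It fails at once if the glass vial is pushed more than 25 mm, lifted away or tipped over (distance of vial from where it was at the start of the episode above 0.025 m or angle between vial's own z axis and vertical above 0.5 rad).
It also fails if it takes over 118 s, if anything falls off the work surface, if the arm or the gripper's body presses on something with over 40 N, if the wrist force passes 120 N, or if a joint passes its speed limit or range.

## Working session

There is one attempt and no reset: what is moved stays moved. The work goes in short steps, Python scripts to look and compute and a tool call to move; the robot and the scene stay as the last step left them, time stands still between calls to the robot, and variables do not carry over. Pictures are saved under pics/ and viewed, and the job is handed in when it is done.

Besides the shell and the picture viewer there is one more tool, called after "Call:" as a command line: name --pt "numbers of a row" for each row, then --argument value for the rest. jog_arm: Moves the arm, as the interface text tells. Its arguments: {"type":"object","properties":{"increments":{"type":"array"},"hand":{"type":"number"}},"required":["increments"]}

```bash
mkdir -p pics
python3 - <<'E'
from bench import *
import cv2
print(read_state())
for n in("side","top"):
    im=get_image(n); cv2.imwrite(f"pics/{n}0.png",im[:,:,::-1]); print(calibration(n))
E
```

```text
{'clock': 0.0, 'joints': array([ 1.37059968e+00,  3.85566681e-01,  6.60498300e-03, -5.03309015e-04,
       -1.19398082e+00, -2.58594171e-01]), 'joint_vel': array([ 0.00165067, -0.00040748, -0.0006633 , -0.00091501,  0.0018858 ,
        0.00081113]), 'joint_efforts': array([ 4.44108018e-04, -3.92292416e+01,  1.88402206e+01,  4.18623447e+00,
       -4.69354927e-03, -2.70609050e-06]), 'position': array([276.53082204, 559.88155933, 247.20662649]), 'ee_rot': array([ 9.73782346e-01, -2.27479090e-01, -2.02470839e-04,  1.07946854e-03]), 'contact_force': array([-0.04641225,  0.61275214, -0.50479761]), 'wrist_torque': array([-0.0244319 , -0.00157768,  0.01724596]), 'gripper_width': 85.27026835849406}
{'fx': 480.68062909369314, 'fy': 480.68062909369314, 'cx': 250.90961457849872, 'cy': 190.70585466323791, 'position': array([  493.95465754, -1369.50639584,   579.86894766]), 'rotation': array([ 0.56034135, -0.00776369, -0.01578962,  0.82807486])}
{'fx': 490.57154640529103, 'fy': 490.57154640529103, 'cx': 254.0219965346768, 'cy': 188.6790026033484, 'position': array([  49.90814115,  -20.48768645, 1678.40919455]), 'rotation': array([-0.10097452,  0.10524996,  0.71483064, -0.68391794])}
```

Run:
```python
import cv2
for n in("side","top"):
    im=cv2.imread(f"pics/{n}0.png"); cv2.imwrite(f"pics/{n}0b.png",cv2.resize(im,(800,600),interpolation=cv2.INTER_CUBIC))
```

```text
(no output)
```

View pics/side0b.png

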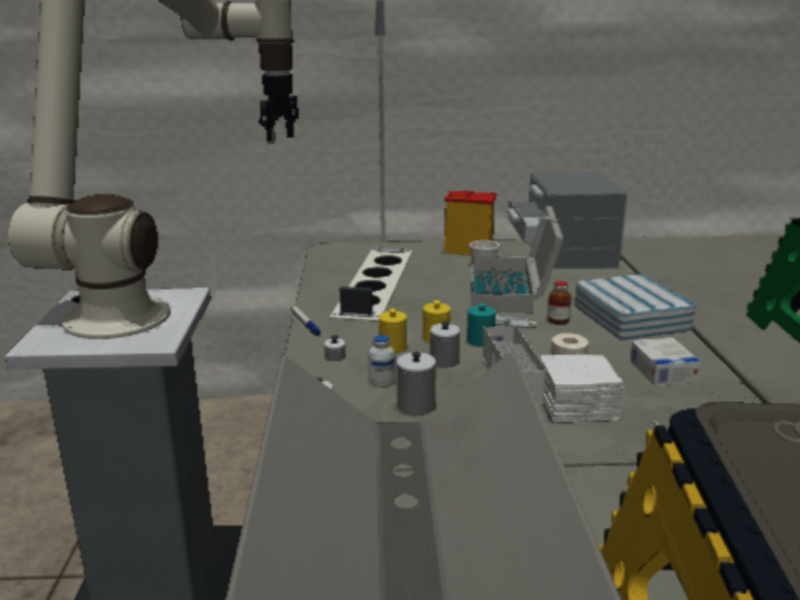

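View pics/top0b.png

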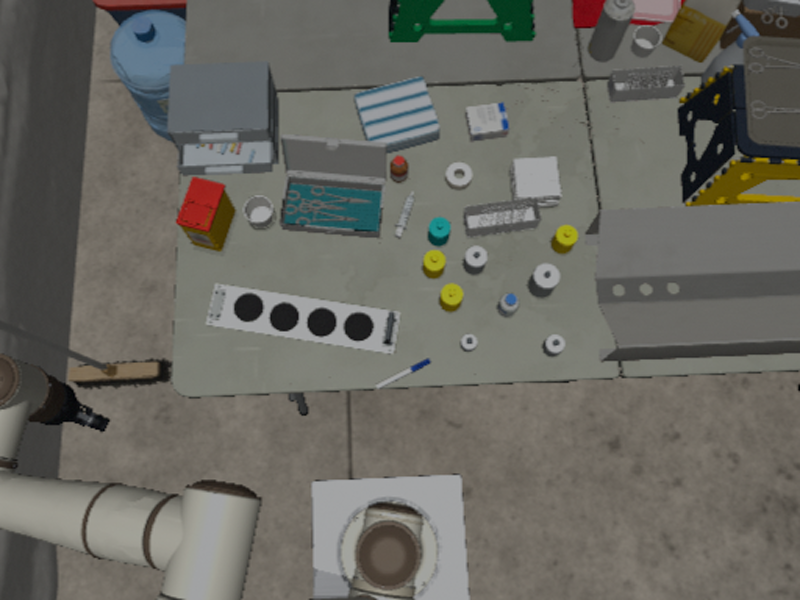

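The end plate is at the right end, beyond pad_d. The steel jars are at about (546,277), (476,259), (555,343) and (469,341) in the 800 px view, and the vial is at (509,302). I'll zoom in next.

```bash
cat > h.py <<'E'
import numpy as np,cv2
from scipy.spatial.transform import Rotation as R
from bench import *
def ray(c,u,v):
    d=np.array([(u-c['cx'])/c['fx'],-(v-c['cy'])/c['fy'],-1.])
    return R.from_quat(c['rotation']).apply(d)
def at(c,u,v,z):
    d=ray(c,u,v);p=c['position'];return p+d*(z-p[2])/d[2]
def proj(c,P):
    q=R.from_quat(c['rotation']).inv().apply(np.array(P,float)-c['position'])
    return c['cx']+c['fx']*q[0]/-q[2], c['cy']-c['fy']*q[1]/-q[2]
def shot(n,name,x0,y0,x1,y1,s):
    im=get_image(n)[:,:,::-1].copy();cv2.imwrite(f'pics/{name}_raw.png',im)
    cv2.imwrite(f'pics/{name}.png',cv2.resize(im[y0:y1,x0:x1],None,fx=s,fy=s,interpolation=cv2.INTER_CUBIC))
E
python3 - <<'E'
import cv2
im=cv2.imread('pics/top0.png')
def c(n,x0,y0,x1,y1,s):cv2.imwrite(n,cv2.resize(im[y0:y1,x0:x1],None,fx=s,fy=s,interpolation=cv2.INTER_CUBIC))
c('pics/t1.png',260,130,390,230,6)
c('pics/t2.png',130,175,260,235,6)
print(cv2.__version__)
E
```

```text
4.12.0
```

View pics/t1.png

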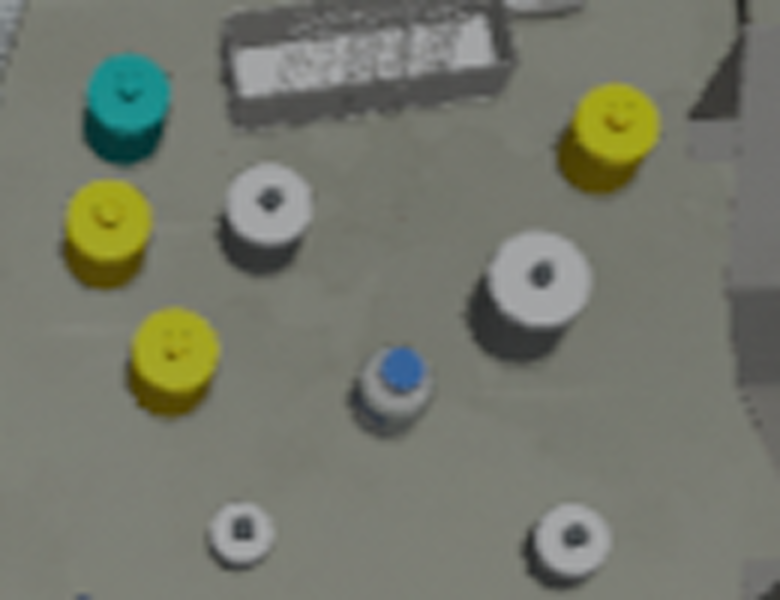

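View pics/t2.png

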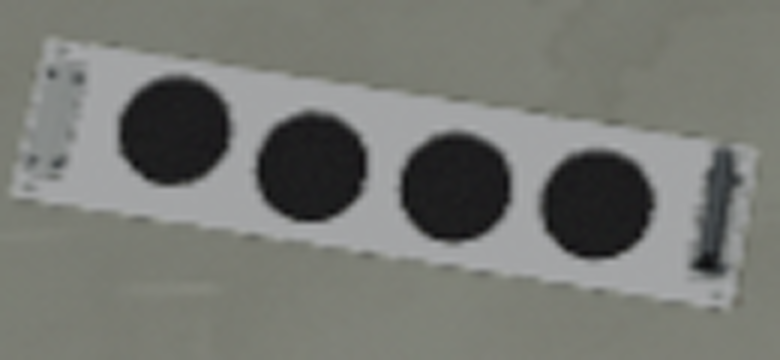

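```bash
cat >> h.py <<'E'
JH={'largest':78,'large':61,'small':44,'smallest':28}
def lid(im,u,v,z,r,dia):
    g=cv2.cvtColor(im,cv2.COLOR_BGR2GRAY)
    hsv=cv2.cvtColor(im,cv2.COLOR_BGR2HSV)
    m=((g>145)&(hsv[...,1]<40)).astype(np.uint8) if z!=8 else (g<60).astype(np.uint8)
    k=np.zeros_like(m);cv2.circle(k,(int(u),int(v)),r,1,-1);m=m*k
    cs,_=cv2.findContours(m,cv2.RETR_EXTERNAL,cv2.CHAIN_APPROX_NONE)
    c=max(cs,key=cv2.contourArea);e=cv2.fitEllipse(c)
    p=at(calibration('top'),*e[0],z)
    return e,p
E
python3 - <<'E'
from h import *
im=cv2.imread('pics/top0.png')
o=lambda x0,y0,x,y:(x0+x/6,y0+y/6)
for n,xy,z in [('largest',(540,280),78),('large',(268,205),61),('small',(571,541),44),('smallest',(242,534),28)]:
    u=o(260,130,*xy);e,p=lid(im,*u,z,11,0);print(n,np.round(u,1),np.round(e[0],1),np.round(e[1],1),p.round(1))
u=o(260,130,402,370);print('vialcap',at(calibration('top'),*u,77).round(1))
for n,xy in [('ylw1',(108,222)),('ylw2',(175,350)),('ylw3',(616,125)),('teal',(128,93))]: print(n,at(calibration('top'),*o(260,130,*xy),61).round(1))
for n,xy in zip('abcd',[(175,130),(312,166),(456,187),(598,204)]):
    u=o(130,175,*xy);e,p=lid(im,*u,8,14,0);print(n,np.round(u,1),np.round(e[0],1),np.round(e[1],1),p.round(1))
print('endplate top',at(calibration('top'),*o(130,175,722,148),61).round(1),at(calibration('top'),*o(130,175,705,270),61).round(1))
q=R.from_quat(read_state()['ee_rot']);print(q.as_matrix().round(3))
E
```

```text
largest [350.  176.7] [349.6 175.9] [14.1 15.4] [ 563.3 -371.1   78. ]
large [304.7 164.2] [304.5 163.3] [11.8 12.9] [ 621.6 -221.9   61. ]
small [355.2 220.2] [355.3 219.2] [10.1 10.9] [ 418.1 -382.2   44. ]
smallest [300.3 219. ] [300. 218.] [8.4 9.1] [ 434.4 -195.7   28. ]
vialcap [ 510.6 -288.8   77. ]
ylw1 [ 612.2 -128.4   61. ]
ylw2 [ 532.9 -162.3   61. ]
ylw3 [ 659.2 -430.1   61. ]
teal [ 692.1 -144.9   61. ]
a [159.2 196.7] [158.7 196.4] [16.3 17.5] [539.3 296.4   8. ]
b [182.  202.7] [181.5 202.6] [16.5 17.2] [513.  215.7   8. ]
c [206.  206.2] [205.5 205.9] [16.4 17.3] [497.2 131.4   8. ]
d [229.7 209. ] [229.1 208.8] [16.6 17.1] [482.9  48.5   8. ]
endplate top [498.3 -27.   61. ] [427.5 -14.5  61. ]
[[ 0.897 -0.443 -0.001]
 [-0.443 -0.897 -0.002]
 [ 0.     0.002 -1.   ]]
```

```bash
cat >> h.py <<'E'
def overlay(imf,n,items,out,x0,y0,x1,y1,s):
    c=calibration(n);im=cv2.imread(imf)[y0:y1,x0:x1];im=cv2.resize(im,None,fx=s,fy=s,interpolation=cv2.INTER_CUBIC)
    for x,y,z,r in items:
        pts=[proj(c,[x+r*np.cos(t),y+r*np.sin(t),z]) for t in np.linspace(0,6.283,41)]
        pts=((np.array(pts)-[x0,y0]+.5)*s).astype(int)
        cv2.polylines(im,[pts],True,(0,0,255),1)
    cv2.imwrite(out,im)
E
cat > ov.py <<'E'
from h import *
J=[(562,-371,78,29),(620.5,-222.5,61,25),(417,-382.5,44,21),(433,-196,28,18)]
it=J+[(x,y,0,r) for x,y,z,r in J]+[(510.6,-288.8,77,10),(510,-288.8,0,21.5)]
P=[(539.3,296.4,8,34),(513,215.7,8,34),(497.2,131.4,8,34),(482.9,48.5,8,34)]
overlay('pics/top0.png','top',it,'pics/o1.png',260,130,390,230,6)
overlay('pics/top0.png','top',P,'pics/o2.png',130,175,260,235,6)
overlay('pics/side0.png','side',it+P,'pics/o3.png',180,140,330,270,5)
E
python3 ov.py
```

```text
(no output)
```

View pics/o1.png

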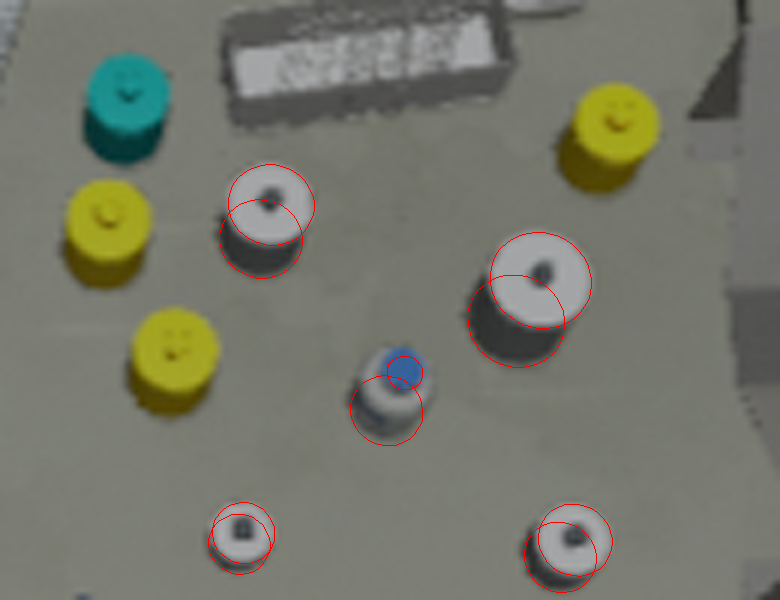

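View pics/o2.png

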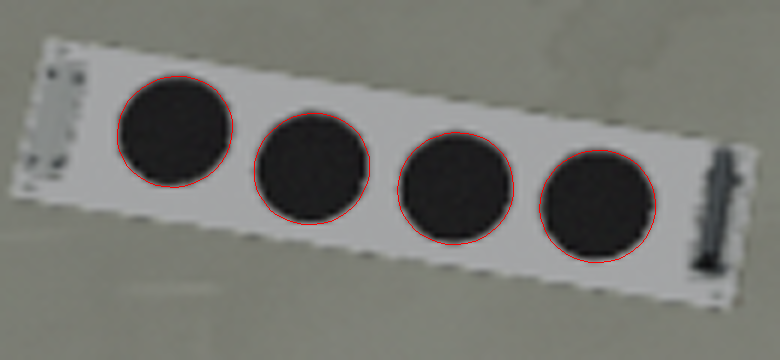

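View pics/o3.png

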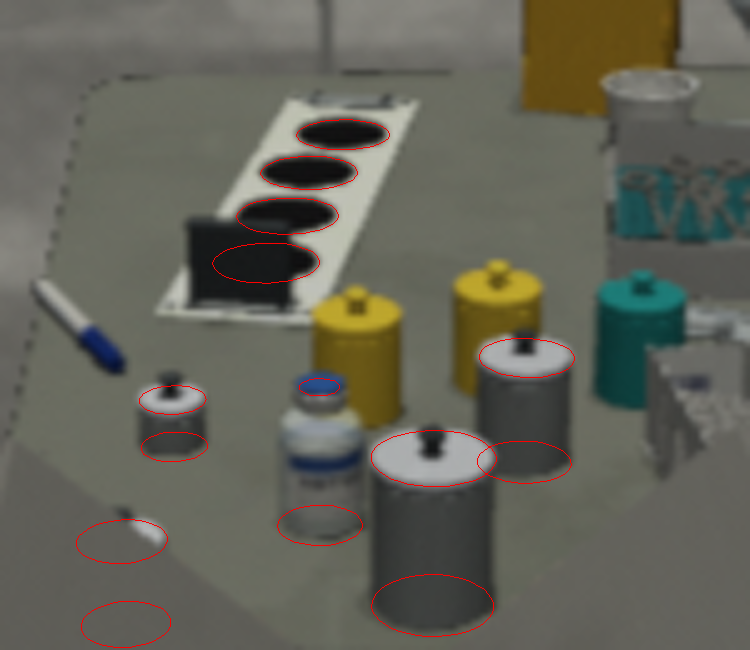

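Both overlays agree with the images to within about 2 mm. The side view shows the end plate in front of pad_d. Next I'll write the planning helper.

```bash
cat >> h.py <<'E'
def plan(x,y,z,jaw=None):
    s=read_state();M=R.from_quat(s['ee_rot']).as_matrix()
    cur=np.degrees(np.arctan2(M[1,1],M[0,1]))
    d=M.T@(np.array([x,y,z])-s['position'])/1000
    t=0 if jaw is None else -((jaw-cur+90)%180-90)
    print('t %.2f pos %s jaw %.1f w %.1f F %s j6 %.2f'%(s['clock'],s['position'].round(1),cur%180,s['gripper_width'],s['contact_force'].round(1),s['joints'][5]))
    print(' inc',d.round(4),'turn %.1f'%t)
E
python3 -c "
from h import *
plan(562,-371,240,-13)"
```

```text
t 0.10 pos [276.5 559.9 247.3] jaw 63.7 w 85.4 F [-0.7 -1.  -0.2] j6 -0.26
 inc [0.6683 0.7081 0.0088] turn 76.7
```

Call:
jog_arm --pt "0.04 0.042 0 5" --pt "0.08 0.085 0 10" --pt "0.12 0.127 0 15" --pt "0.16 0.17 0 20" --pt "0.2 0.212 0 25" --pt "0.24 0.255 0 30" --pt "0.28 0.297 0 35" --pt "0.32 0.34 0 40" --pt "0.36 0.382 0 45" --pt "0.4 0.424 0 50" --hand 1

```text
clock: 1.35
position: [447.4, 0.7, 248.2]
ee_rot: [0.786, -0.619, 0.0, 0.001]
contact_force: [0.4, 1.7, 0.8]
gripper_width: 85.3
```

```bash
python3 -c "
from h import *
plan(562,-371,200,-13)"
```

```text
t 1.35 pos [447.4   0.7 248.2] jaw 13.6 w 85.3 F [0.4 1.7 0.8] j6 -0.13
 inc [ 0.3882 -0.0244  0.0487] turn 26.6
```

Call:
jog_arm --pt "0.055 -0.0035 0.007 4" --pt "0.11 -0.007 0.014 8" --pt "0.165 -0.0105 0.021 12" --pt "0.22 -0.014 0.028 16" --pt "0.275 -0.0175 0.035 20" --pt "0.33 -0.021 0.042 24" --pt "0.37 -0.0235 0.047 26.6" --pt "0.388 -0.0244 0.0487 26.6" --pt "0.388 -0.0244 0.0487 26.6"

```text
clock: 2.48
position: [561.6, -371.3, 198.9]
ee_rot: [-0.622, 0.783, 0.0, -0.001]
contact_force: [0.2, 1.5, -0.6]
gripper_width: 85.4
```

```bash
python3 -c "
from h import *
plan(562,-371,54,-13)
shot('top','t3',290,130,390,230,6)
shot('side','s3',180,60,330,270,3)
"
```

```text
t 2.48 pos [ 561.6 -371.3  198.9] jaw 166.9 w 85.4 F [ 0.2  1.5 -0.6] j6 0.11
 inc [-0.0006 -0.0006  0.1449] turn -0.1
```

View pics/t3.png

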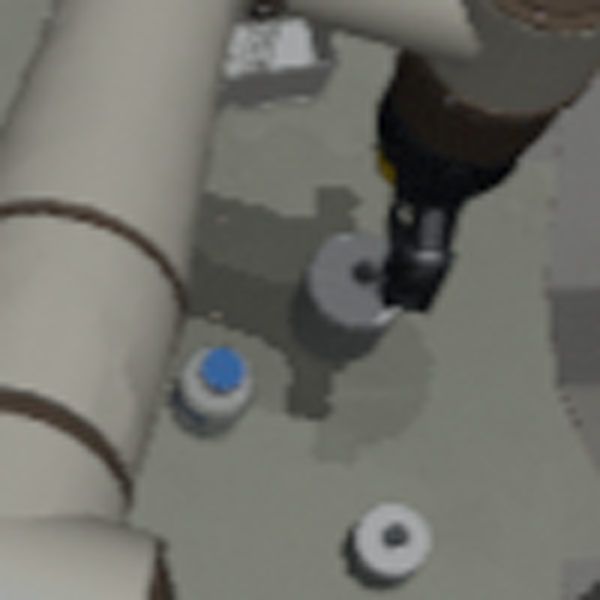

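View pics/s3.png

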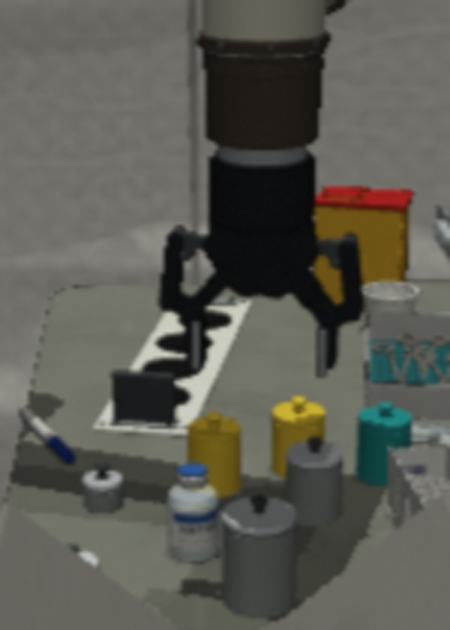

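The gripper is centred over the largest jar: in the side view the finger midpoint and the knob are both at column 260. I'm descending now.

Call:
jog_arm --pt "0 0 0.04 0" --pt "0 0 0.08 0" --pt "0 0 0.11 0" --pt "0 0 0.13 0" --pt "0 0 0.144 0" --pt "0 0 0.144 0"

```text
clock: 3.32
position: [561.4, -369.1, 55.6]
ee_rot: [-0.623, 0.782, 0.001, -0.001]
contact_force: [-0.5, 1.0, -0.4]
gripper_width: 85.6
```

Call:
jog_arm --pt "0 0 0 0" --pt "0 0 0 0" --pt "0 0 0 0" --pt "0 0 0 0" --pt "0 0 0 0" --pt "0 0 0 0" --pt "0 0 0 0" --pt "0 0 0 0" --hand -1

```text
clock: 4.32
position: [562.2, -369.4, 57.3]
ee_rot: [-0.623, 0.782, -0.001, -0.001]
contact_force: [-0.5, 1.7, 5.7]
gripper_width: 56.9
```

```bash
python3 -c "
from h import *
plan(482.9,48.5,180,-10)
shot('side','s4',180,60,330,270,3)
"
```

```text
t 4.33 pos [ 562.2 -369.4   57.3] jaw 167.1 w 56.9 F [-0.5  1.7  5.7] j6 0.11
 inc [-0.3894  0.1706 -0.1234] turn -2.9
```

View pics/s4.png

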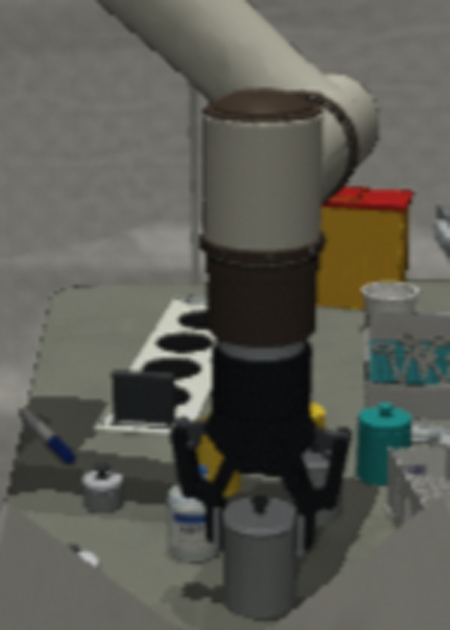

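Call:
jog_arm --pt "0 0 -0.015 0" --pt "0 0 -0.045 0" --pt "0 0 -0.085 0" --pt "0 0 -0.115 0" --pt "-0.015 0.007 -0.133 0" --pt "-0.05 0.022 -0.133 0" --pt "-0.095 0.042 -0.133 -1" --pt "-0.145 0.064 -0.133 -1" --pt "-0.195 0.086 -0.133 -2" --pt "-0.245 0.107 -0.133 -3"

```text
clock: 5.62
position: [510.8, -104.2, 189.3]
ee_rot: [-0.644, 0.765, 0.0, -0.001]
contact_force: [0.7, 0.4, -1.0]
gripper_width: 57.0
```

```bash
python3 -c "
from h import *
plan(482.9,50,180,-10)
"
```

```text
t 5.62 pos [ 510.8 -104.2  189.3] jaw 170.1 w 57.0 F [ 0.7  0.4 -1. ] j6 -0.28
 inc [-0.1472  0.0539  0.0092] turn 0.1
```

Call:
jog_arm --pt "-0.045 0.0165 0 0" --pt "-0.085 0.031 0 0" --pt "-0.12 0.044 0 0" --pt "-0.14 0.051 0 0" --pt "-0.147 0.054 0.005 0" --pt "-0.147 0.054 0.03 0" --pt "-0.147 0.054 0.06 0" --pt "-0.147 0.054 0.08 0" --pt "-0.147 0.054 0.08 0"

```text
clock: 6.75
position: [480.9, 48.7, 107.5]
ee_rot: [-0.643, 0.766, 0.001, -0.004]
contact_force: [0.5, 0.5, -1.9]
gripper_width: 56.8
```

```bash
python3 -c "
from h import *
plan(482.9,50,64,-10)
shot('side','s5',180,80,330,270,4)
shot('top','t5',190,150,290,230,6)
"
```

```text
t 6.75 pos [480.9  48.7 107.5] jaw 170.1 w 56.8 F [ 0.5  0.5 -1.9] j6 -0.61
 inc [-0.0018 -0.002   0.0434] turn 0.1
```

View pics/s5.png

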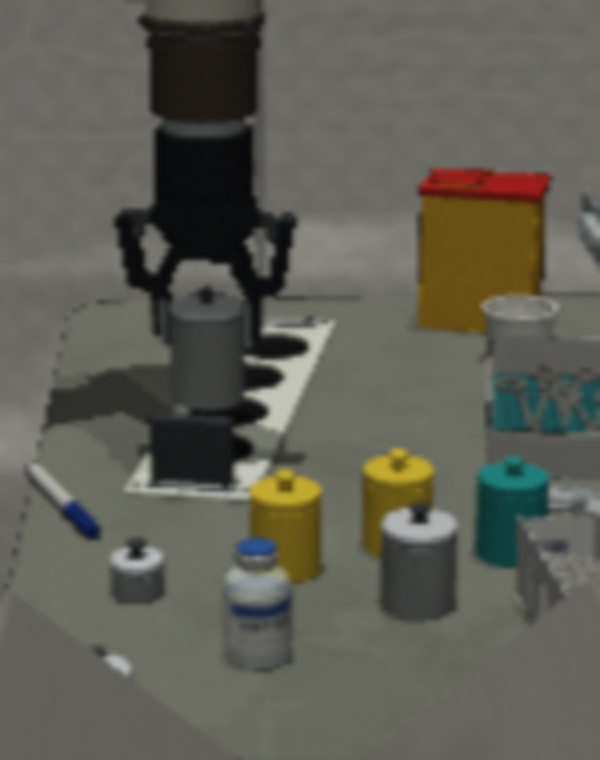

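View pics/t5.png

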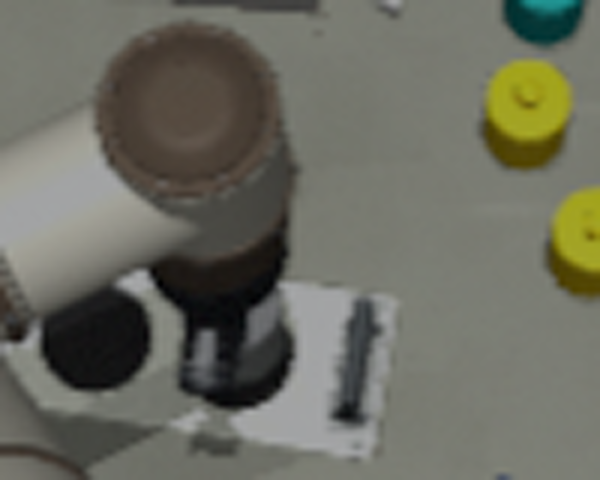

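The jar hangs straight over pad_d, and the vial hasn't moved. Now I'm lowering it.

Call:
jog_arm --pt "-0.002 -0.002 0.02 0" --pt "-0.002 -0.002 0.033 0" --pt "-0.002 -0.002 0.039 0" --pt "-0.002 -0.002 0.041 0" --pt "-0.002 -0.002 0.042 0" --pt "-0.002 -0.002 0.042 0"

```text
clock: 7.6
position: [485.3, 51.2, 67.8]
ee_rot: [-0.644, 0.765, -0.0, -0.001]
contact_force: [1.3, 0.2, -2.8]
gripper_width: 56.7
```

Call:
jog_arm --pt "0.001 0.001 0.001 0" --pt "0.001 0.001 0.002 0" --pt "0.001 0.001 0.003 0" --pt "0.001 0.001 0.003 0"

```text
clock: 8.1
position: [484.1, 50.4, 65.2]
ee_rot: [-0.644, 0.765, -0.0, -0.001]
contact_force: [-2.4, 0.3, 3.4]
gripper_width: 56.7
```

```bash
python3 -c "
from h import *
plan(482.9,50,64,-10)
"
```

```text
t 8.10 pos [484.1  50.4  65.2] jaw 170.1 w 56.7 F [-2.4  0.3  3.4] j6 -0.61
 inc [0.0006 0.0011 0.0012] turn 0.1
```

Contact is confirmed, with Fz going from -2.8 to +3.4 N. I'm releasing and rising.

Call:
jog_arm --pt "0 0 0 0" --pt "0 0 0 0" --pt "0 0 0 0" --pt "0 0 0 0" --pt "0 0 0 0" --pt "0 0 -0.02 0" --pt "0 0 -0.06 0" --pt "0 0 -0.11 0" --pt "0 0 -0.135 0" --pt "0 0 -0.135 0" --hand 1

```text
clock: 9.35
position: [485.3, 51.0, 202.4]
ee_rot: [-0.644, 0.765, -0.001, 0.002]
contact_force: [0.1, 0.2, -0.7]
gripper_width: 85.2
```

```bash
python3 -c "
from h import *
plan(620.5,-222.5,200,72)
"
```

```text
t 9.35 pos [485.3  51.  202.4] jaw 170.1 w 85.2 F [ 0.1  0.2 -0.7] j6 -0.61
 inc [ 0.2462 -0.1801  0.0028] turn -81.9
```

Call:
jog_arm --pt "0.03 -0.022 0 10" --pt "0.06 -0.044 0 20" --pt "0.09 -0.066 0 30" --pt "0.12 -0.088 0 40" --pt "0.15 -0.11 0 50" --pt "0.18 -0.132 0 60" --pt "0.21 -0.154 0 70" --pt "0.235 -0.172 0 80" --pt "0.246 -0.18 0 90" --pt "0.246 -0.18 0 97"

```text
clock: 10.6
position: [619.9, -223.2, 200.1]
ee_rot: [0.15, 0.989, 0.001, 0.0]
contact_force: [-0.1, 0.0, -0.1]
gripper_width: 85.4
```

```bash
python3 -c "
from h import *
plan(620.5,-222.5,42,73)
shot('side','s6',180,80,330,270,4)
shot('top','t6',190,150,290,230,6)
"
```

```text
t 10.60 pos [ 619.9 -223.2  200.1] jaw 72.8 w 85.4 F [-0.1  0.  -0.1] j6 -1.77
 inc [-0.0003  0.0006  0.1581] turn -0.2
```

View pics/s6.png

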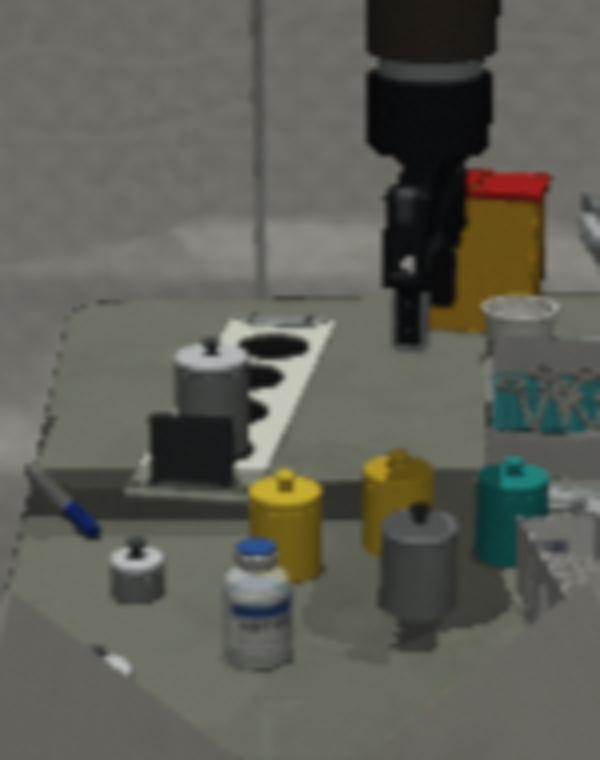

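View pics/t6.png

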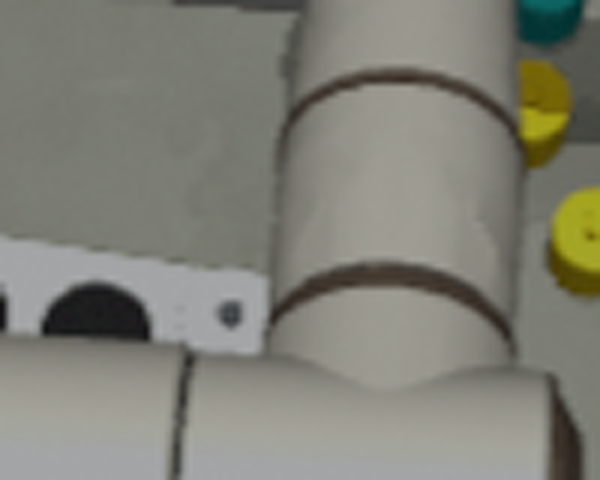

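The largest jar stands upright on pad_d. The fingers straddle the large jar clear of its neighbours, so I'm descending.

Call:
jog_arm --pt "0 0.001 0.04 0" --pt "0 0.001 0.08 0" --pt "0 0.001 0.12 0" --pt "0 0.001 0.144 0" --pt "0 0.001 0.156 0" --pt "0 0.001 0.158 0" --pt "0 0.001 0.158 0"

```text
clock: 11.58
position: [620.8, -221.3, 43.5]
ee_rot: [0.147, 0.989, 0.001, 0.001]
contact_force: [0.8, -0.2, 0.6]
gripper_width: 85.2
```

Call:
jog_arm --pt "0 0 0 0" --pt "0 0 0 0" --pt "0 0 0 0" --pt "0 0 0 0" --pt "0 0 0 0" --pt "0 0 0 0" --pt "0 0 0 0" --pt "0 0 0 0" --hand -1

```text
clock: 12.58
position: [621.7, -221.4, 44.8]
ee_rot: [0.146, 0.989, 0.001, 0.002]
contact_force: [0.6, 0.2, 5.5]
gripper_width: 48.6
```

```bash
python3 -c "
from h import *
plan(497.2,131.4,160,-10)
"
```

```text
t 12.57 pos [ 621.7 -221.4   44.8] jaw 73.2 w 48.6 F [0.6 0.2 5.5] j6 -1.77
 inc [ 0.2209  0.3019 -0.1155] turn 83.2
```

Call:
jog_arm --pt "0 0 -0.015 0" --pt "0 0 -0.045 0" --pt "0 0 -0.085 0" --pt "0 0 -0.12 0" --pt "0.01 0.014 -0.14 -5" --pt "0.03 0.04 -0.14 -14" --pt "0.055 0.075 -0.14 -24" --pt "0.08 0.11 -0.14 -34" --pt "0.11 0.15 -0.14 -44" --pt "0.14 0.19 -0.14 -54"

```text
clock: 13.82
position: [540.9, 2.1, 184.6]
ee_rot: [-0.321, 0.947, -0.0, 0.002]
contact_force: [0.6, 0.4, -0.8]
gripper_width: 48.3
```

```bash
python3 -c "
from h import *
plan(497.2,131.4,180,-10)
print(read_state()['joints'].round(2))
"
```

```text
t 13.82 pos [540.9   2.1 184.6] jaw 127.5 w 48.3 F [ 0.6  0.4 -0.8] j6 -1.22
 inc [-0.044   0.1292  0.0046] turn -42.5
[ 0.3   0.3  -0.29  0.   -0.97 -1.22]
```

Call:
jog_arm --pt "-0.012 0.035 0 -10" --pt "-0.024 0.07 0 -20" --pt "-0.034 0.1 0 -30" --pt "-0.041 0.12 0 -38" --pt "-0.044 0.129 0 -42.5" --pt "-0.044 0.129 0.03 -42.5" --pt "-0.044 0.129 0.07 -42.5" --pt "-0.044 0.129 0.1 -42.5" --pt "-0.044 0.129 0.11 -42.5" --pt "-0.044 0.129 0.11 -42.5"

```text
clock: 15.08
position: [497.8, 131.3, 74.6]
ee_rot: [-0.643, 0.766, -0.001, 0.001]
contact_force: [1.2, 0.4, -1.5]
gripper_width: 48.9
```

```bash
python3 -c "
from h import *
plan(497.2,131.4,52.5,-10)
shot('side','s7',180,80,330,270,4)
"
```

```text
t 15.07 pos [497.8 131.3  74.6] jaw 170.0 w 48.9 F [ 1.2  0.4 -1.5] j6 -0.75
 inc [0.     0.0007 0.0221] turn -0.0
```

View pics/s7.png

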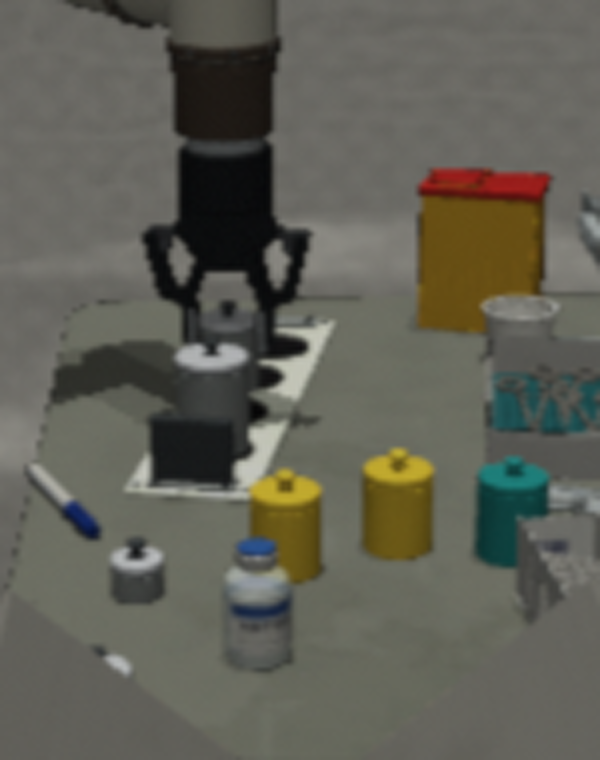

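Call:
jog_arm --pt "0 0 0.01 0" --pt "0 0 0.016 0" --pt "0 0 0.019 0" --pt "0 0 0.021 0" --pt "0 0 0.022 0" --pt "0 0 0.022 0"

```text
clock: 15.88
position: [498.6, 131.7, 53.4]
ee_rot: [-0.643, 0.766, -0.001, 0.002]
contact_force: [0.7, -0.3, -2.0]
gripper_width: 48.5
```

Call:
jog_arm --pt "0.001 0 0.001 0" --pt "0.001 0 0.002 0" --pt "0.001 0 0.002 0" --pt "0.001 0 0.002 0"

```text
clock: 16.38
position: [498.7, 131.1, 52.8]
ee_rot: [-0.643, 0.766, -0.001, 0.003]
contact_force: [-2.4, 1.3, 7.4]
gripper_width: 48.7
```

Contact at 7 N, so I'm releasing.

Call:
jog_arm --pt "0 0 0 0" --pt "0 0 0 0" --pt "0 0 0 0" --pt "0 0 0 0" --pt "0 0 0 0" --pt "0 0 -0.02 0" --pt "0 0 -0.06 0" --pt "0 0 -0.11 0" --pt "0 0 -0.145 0" --pt "0 0 -0.145 0" --hand 1

```text
clock: 17.62
position: [499.3, 131.6, 201.1]
ee_rot: [-0.643, 0.766, -0.002, 0.007]
contact_force: [-0.8, -0.1, -0.4]
gripper_width: 85.3
```

```bash
python3 -c "
from h import *
plan(417,-382.5,200,-13)
"
```

```text
t 17.62 pos [499.3 131.6 201.1] jaw 170.0 w 85.3 F [-0.8 -0.1 -0.4] j6 -0.75
 inc [ 0.5206 -0.008  -0.0027] turn 3.0
```

Call:
jog_arm --pt "0.05 0 -0.002 0" --pt "0.11 -0.001 -0.002 0" --pt "0.17 -0.002 -0.002 1" --pt "0.23 -0.003 -0.002 1" --pt "0.29 -0.004 -0.002 2" --pt "0.35 -0.005 -0.002 2" --pt "0.41 -0.006 -0.002 3" --pt "0.47 -0.007 -0.002 3" --pt "0.51 -0.008 -0.002 3" --pt "0.5205 -0.008 -0.002 3"

```text
clock: 18.88
position: [415.8, -384.1, 197.4]
ee_rot: [-0.621, 0.784, -0.001, 0.006]
contact_force: [-0.7, 0.5, 0.3]
gripper_width: 85.5
```

```bash
python3 -c "
from h import *
plan(417,-382.5,30,-13)
shot('side','s8',180,80,330,270,4)
shot('top','t8',290,130,390,230,6)
"
```

```text
t 18.88 pos [ 415.8 -384.1  197.4] jaw 166.8 w 85.5 F [-0.7  0.5  0.3] j6 0.24
 inc [-0.0004  0.0006  0.1675] turn -0.2
```

View pics/s8.png

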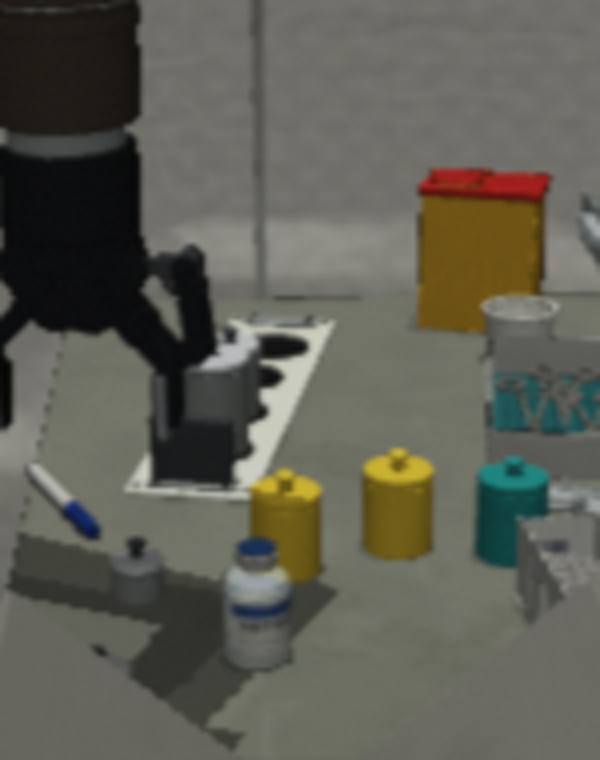

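View pics/t8.png

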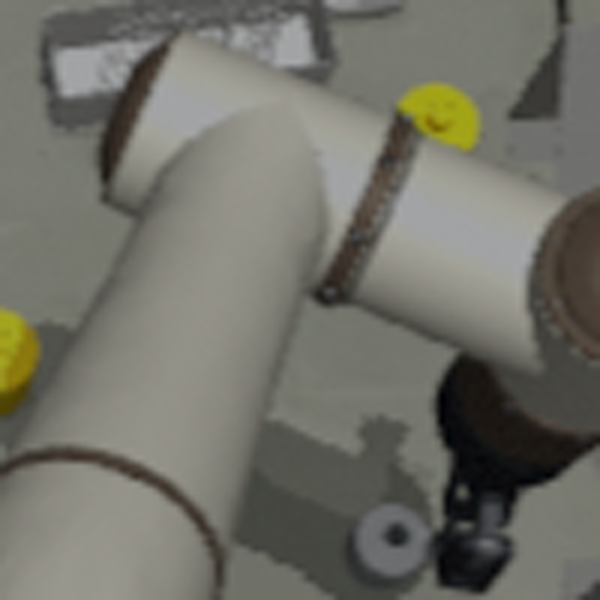

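Call:
jog_arm --pt "0 0.001 0.04 0" --pt "0 0.001 0.08 0" --pt "0 0.001 0.12 0" --pt "0 0.001 0.15 0" --pt "0 0.001 0.163 0" --pt "0 0.001 0.169 0" --pt "0 0.001 0.169 0" --pt "0 0.001 0.169 0"

```text
clock: 19.98
position: [417.9, -381.7, 30.1]
ee_rot: [-0.622, 0.783, -0.002, 0.007]
contact_force: [0.1, 0.8, -0.4]
gripper_width: 85.4
```

Call:
jog_arm --pt "0 0 0 0" --pt "0 0 0 0" --pt "0 0 0 0" --pt "0 0 0 0" --pt "0 0 0 0" --pt "0 0 0 0" --pt "0 0 0 0" --pt "0 0 0 0" --pt "0 0 0 0" --hand -1

```text
clock: 21.1
position: [418.2, -382.0, 30.9]
ee_rot: [-0.622, 0.783, -0.002, 0.007]
contact_force: [0.5, 0.4, 5.4]
gripper_width: 40.4
```

```bash
python3 -c "
from h import *
plan(513,215.7,200,-15)
"
```

```text
t 21.10 pos [ 418.2 -382.    30.9] jaw 167.0 w 40.4 F [0.5 0.4 5.4] j6 0.25
 inc [-0.605   0.0405 -0.1649] turn 2.0
```

Call:
jog_arm --pt "0 0 -0.015 0" --pt "0 0 -0.045 0" --pt "0 0 -0.09 0" --pt "0 0 -0.14 0" --pt "-0.02 0.001 -0.165 0" --pt "-0.06 0.004 -0.165 0" --pt "-0.115 0.008 -0.165 0" --pt "-0.17 0.012 -0.165 1" --pt "-0.225 0.015 -0.165 1" --pt "-0.28 0.019 -0.165 2"

```text
clock: 22.35
position: [460.5, -104.0, 198.4]
ee_rot: [-0.608, 0.794, -0.002, 0.007]
contact_force: [2.0, -0.1, -1.7]
gripper_width: 40.4
```

```bash
python3 -c "
from h import *
plan(513,215.7,200,-15)
"
```

```text
t 22.35 pos [ 460.5 -104.   198.4] jaw 164.9 w 40.4 F [ 2.  -0.1 -1.7] j6 -0.38
 inc [-0.3223  0.0325  0.0008] turn -0.1
```

Call:
jog_arm --pt "-0.055 0.0055 0 0" --pt "-0.11 0.011 0 0" --pt "-0.165 0.0165 0 0" --pt "-0.22 0.022 0 0" --pt "-0.27 0.027 0 0" --pt "-0.305 0.031 0 0" --pt "-0.32 0.0325 0.01 0" --pt "-0.322 0.0325 0.04 0" --pt "-0.322 0.0325 0.08 0" --pt "-0.322 0.0325 0.1 0"

```text
clock: 23.6
position: [512.7, 214.1, 98.3]
ee_rot: [-0.608, 0.794, -0.002, 0.005]
contact_force: [0.2, -0.3, -0.7]
gripper_width: 40.6
```

```bash
python3 -c "
from h import *
plan(513,215.7,40,-15)
"
```

```text
t 23.60 pos [512.7 214.1  98.3] jaw 164.8 w 40.6 F [ 0.2 -0.3 -0.7] j6 -0.96
 inc [-0.0013  0.0006  0.0583] turn -0.2
```

Call:
jog_arm --pt "-0.001 0.0005 0.025 0" --pt "-0.001 0.0005 0.045 0" --pt "-0.001 0.0005 0.053 0" --pt "-0.001 0.0005 0.056 0" --pt "-0.001 0.0005 0.058 0" --pt "-0.001 0.0005 0.059 0" --pt "-0.001 0.0005 0.059 0"

```text
clock: 24.48
position: [513.2, 215.5, 39.7]
ee_rot: [-0.608, 0.794, -0.002, 0.005]
contact_force: [0.5, -0.3, -0.5]
gripper_width: 40.3
```

Call:
jog_arm --pt "0 0 0.001 0" --pt "0 0 0.0015 0" --pt "0 0 0.002 0" --pt "0 0 0.002 0"

```text
clock: 24.98
position: [513.4, 215.7, 38.8]
ee_rot: [-0.608, 0.794, -0.002, 0.006]
contact_force: [-3.1, -0.8, 7.2]
gripper_width: 40.7
```

Call:
jog_arm --pt "0 0 0 0" --pt "0 0 0 0" --pt "0 0 0 0" --pt "0 0 0 0" --pt "0 0 0 0" --pt "0 0 -0.02 0" --pt "0 0 -0.06 0" --pt "0 0 -0.11 0" --pt "0 0 -0.16 0" --pt "0 0 -0.16 0" --hand 1

```text
clock: 26.22
position: [513.7, 216.5, 203.7]
ee_rot: [-0.608, 0.794, -0.002, 0.011]
contact_force: [0.0, -0.3, -0.6]
gripper_width: 85.6
```

```bash
python3 -c "
from h import *
plan(433,-196,180,-15)
shot('side','s9',180,80,330,270,4)
"
```

```text
t 26.23 pos [513.7 216.5 203.7] jaw 164.9 w 85.6 F [ 0.  -0.3 -0.6] j6 -0.96
 inc [ 0.4196 -0.0293  0.0183] turn -0.1
```

View pics/s9.png

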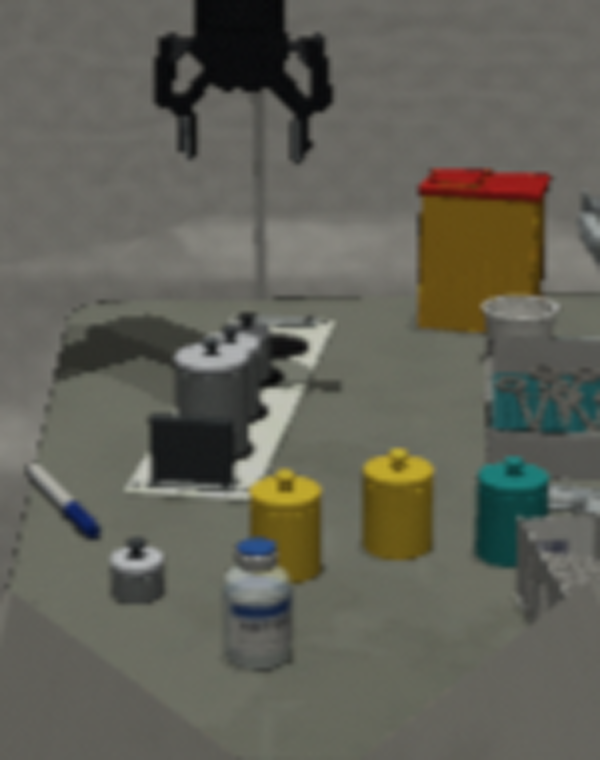

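Three jars are standing in line. The smallest is next.

Call:
jog_arm --pt "0.05 -0.0035 0 0" --pt "0.11 -0.0075 0 0" --pt "0.17 -0.012 0 0" --pt "0.23 -0.016 0 0" --pt "0.29 -0.02 0 0" --pt "0.35 -0.0245 0 0" --pt "0.4 -0.028 0.01 0" --pt "0.4196 -0.0293 0.03 0" --pt "0.4196 -0.0293 0.06 0" --pt "0.4196 -0.0293 0.06 0"

```text
clock: 27.52
position: [429.1, -196.6, 134.0]
ee_rot: [-0.607, 0.795, 0.001, 0.005]
contact_force: [-0.7, 0.5, 0.0]
gripper_width: 85.4
```

```bash
python3 -c "
from h import *
plan(433,-196,23,-15)
shot('side','s10',180,80,330,270,4)
"
```

```text
t 27.52 pos [ 429.1 -196.6  134. ] jaw 164.8 w 85.4 F [-0.7  0.5  0. ] j6 -0.17
 inc [-0.0005 -0.0031  0.111 ] turn -0.2
```

View pics/s10.png

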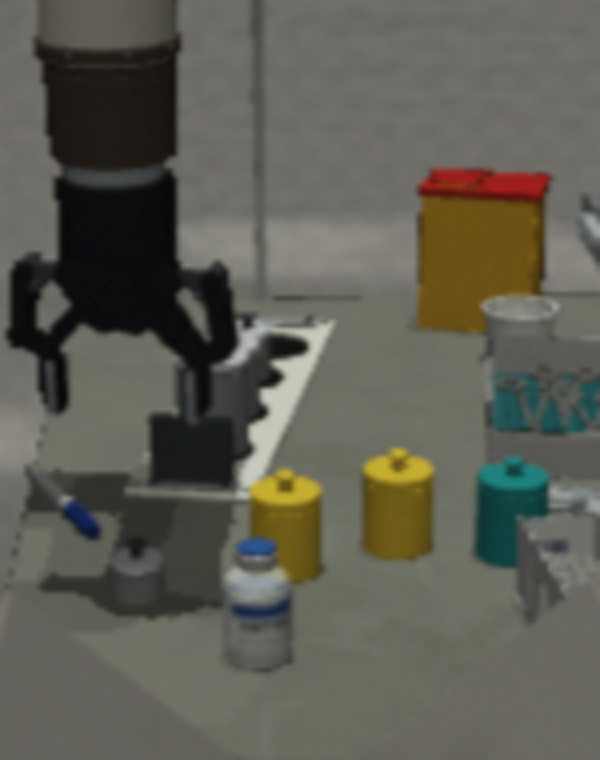

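Call:
jog_arm --pt "-0.0005 -0.003 0.04 0" --pt "-0.0005 -0.003 0.075 0" --pt "-0.0005 -0.003 0.095 0" --pt "-0.0005 -0.003 0.105 0" --pt "-0.0005 -0.003 0.11 0" --pt "-0.0005 -0.003 0.11 0" --pt "-0.0005 -0.003 0.11 0"

```text
clock: 28.45
position: [435.5, -196.2, 26.5]
ee_rot: [-0.608, 0.794, -0.001, 0.007]
contact_force: [-0.7, -0.5, 1.0]
gripper_width: 85.3
```

Call:
jog_arm --pt "0 0 0 0" --pt "0 0 0 0" --pt "0 0 0 0" --pt "0 0 0 0" --pt "0 0 0 0" --pt "0 0 0 0" --pt "0 0 0 0" --pt "0 0 0 0" --pt "0 0 0 0" --pt "0 0 0 0" --hand -1

```text
clock: 29.7
position: [435.5, -196.3, 27.0]
ee_rot: [-0.608, 0.794, -0.001, 0.007]
contact_force: [-1.4, 1.4, 5.2]
gripper_width: 34.0
```

```bash
python3 -c "
from h import *
plan(539.3,296.4,180,-16)
"
```

```text
t 29.70 pos [ 435.5 -196.3   27. ] jaw 164.9 w 34.0 F [-1.4  1.4  5.2] j6 -0.16
 inc [-0.5041  0.0267 -0.1485] turn 0.9
```

Call:
jog_arm --pt "0 0 -0.01 0" --pt "0 0 -0.03 0" --pt "0 0 -0.06 0" --pt "0 0 -0.08 0" --pt "0 0 -0.08 0"

```text
clock: 30.32
position: [435.5, -196.9, 108.6]
ee_rot: [-0.608, 0.794, -0.003, 0.009]
contact_force: [-0.5, 0.5, -0.6]
gripper_width: 33.5
```

```bash
python3 -c "
from h import *
plan(539.3,296.4,200,-16)
shot('side','s11',180,80,330,270,4)
"
```

```text
t 30.32 pos [ 435.5 -196.9  108.6] jaw 164.9 w 33.5 F [-0.5  0.5 -0.6] j6 -0.17
 inc [-0.5042  0.0271 -0.0866] turn 0.9
```

View pics/s11.png

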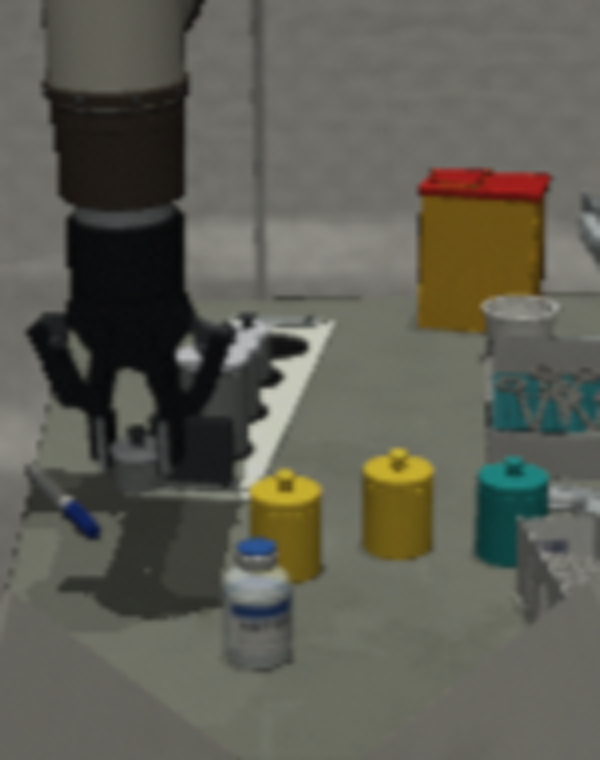

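Call:
jog_arm --pt "0 0 -0.03 0" --pt "0 0 -0.07 0" --pt "-0.02 0.001 -0.09 0" --pt "-0.065 0.0035 -0.09 0" --pt "-0.115 0.006 -0.09 0" --pt "-0.17 0.009 -0.09 1" --pt "-0.225 0.012 -0.09 1" --pt "-0.28 0.015 -0.09 1" --pt "-0.335 0.018 -0.09 1" --pt "-0.39 0.021 -0.09 1"

```text
clock: 31.62
position: [514.3, 186.2, 199.4]
ee_rot: [-0.601, 0.799, -0.001, 0.006]
contact_force: [0.2, -0.1, -1.2]
gripper_width: 33.9
```

```bash
python3 -c "
from h import *
plan(539.3,296.4,80,-16)
"
```

```text
t 31.62 pos [514.3 186.2 199.4] jaw 163.9 w 33.9 F [ 0.2 -0.1 -1.2] j6 -0.93
 inc [-0.1118  0.0078  0.1202] turn -0.1
```

Call:
jog_arm --pt "-0.04 0.003 0 0" --pt "-0.075 0.005 0 0" --pt "-0.1 0.007 0 0" --pt "-0.112 0.008 0.01 0" --pt "-0.112 0.008 0.05 0" --pt "-0.112 0.008 0.09 0" --pt "-0.112 0.008 0.12 0" --pt "-0.112 0.008 0.135 0" --pt "-0.112 0.008 0.14 0" --pt "-0.112 0.008 0.14 0"

```text
clock: 32.88
position: [539.7, 296.8, 60.7]
ee_rot: [-0.601, 0.799, -0.002, 0.007]
contact_force: [0.1, 0.0, -0.1]
gripper_width: 33.6
```

```bash
python3 -c "
from h import *
plan(539.3,296.4,37,-16)
"
```

```text
t 32.88 pos [539.7 296.8  60.7] jaw 163.9 w 33.6 F [ 0.1  0.  -0.1] j6 -1.05
 inc [0.0008 0.0005 0.0237] turn -0.1
```

Call:
jog_arm --pt "0 0 0.01 0" --pt "0 0 0.018 0" --pt "0 0 0.022 0" --pt "0 0 0.024 0" --pt "0 0 0.025 0" --pt "0 0 0.025 0"

```text
clock: 33.62
position: [540.1, 297.0, 35.8]
ee_rot: [-0.601, 0.799, -0.002, 0.007]
contact_force: [0.8, 0.0, -0.9]
gripper_width: 33.8
```

Call:
jog_arm --pt "0 0 0.0005 0" --pt "0 0 0.001 0" --pt "0 0 0.0015 0" --pt "0 0 0.0015 0"

```text
clock: 34.12
position: [540.2, 297.1, 35.1]
ee_rot: [-0.601, 0.799, -0.002, 0.007]
contact_force: [-2.1, -1.0, 7.0]
gripper_width: 34.0
```

Call:
jog_arm --pt "0 0 0 0" --pt "0 0 0 0" --pt "0 0 0 0" --pt "0 0 0 0" --pt "0 0 0 0" --pt "0 0 -0.02 0" --pt "0 0 -0.06 0" --pt "0 0 -0.11 0" --pt "0 0 -0.165 0" --pt "0 0 -0.22 0" --hand 1

```text
clock: 35.38
position: [537.1, 295.6, 256.9]
ee_rot: [-0.601, 0.799, -0.002, 0.007]
contact_force: [0.9, -0.1, -0.2]
gripper_width: 85.5
```

Call:
jog_arm --pt "-0.05 0 0 0" --pt "-0.11 0 0 0" --pt "-0.17 0 0 0" --pt "-0.22 0 0 0" --pt "-0.26 0 0 0" --pt "-0.26 0 0 0"

```text
clock: 36.12
position: [608.7, 547.9, 255.3]
ee_rot: [-0.602, 0.799, -0.002, 0.005]
contact_force: [0.6, -0.1, -0.4]
gripper_width: 85.4
```

```bash
python3 -c "
from h import *
plan(539.3,296.4,37,-16)
shot('side','s12',180,60,330,270,3)
shot('top','t12',130,150,260,240,6)
P=[(539.3,296.4,8,34),(513,215.7,8,34),(497.2,131.4,8,34),(482.9,48.5,8,34)]
it=P+[(P[i][0],P[i][1],8+h,r) for i,(h,r) in enumerate([(28,18),(44,21),(61,25),(78,29)])]
overlay('pics/t12_raw.png','top',it,'pics/o4.png',130,150,260,240,6)
overlay('pics/s12_raw.png','side',it+[(510.6,-288.8,77,10),(510,-288.8,0,21.5)],'pics/o5.png',180,140,330,270,5)
"
```

```text
t 36.12 pos [608.7 547.9 255.3] jaw 164.0 w 85.4 F [ 0.6 -0.1 -0.4] j6 -1.21
 inc [ 0.2622 -0.0007  0.2167] turn -0.0
```

View pics/o4.png

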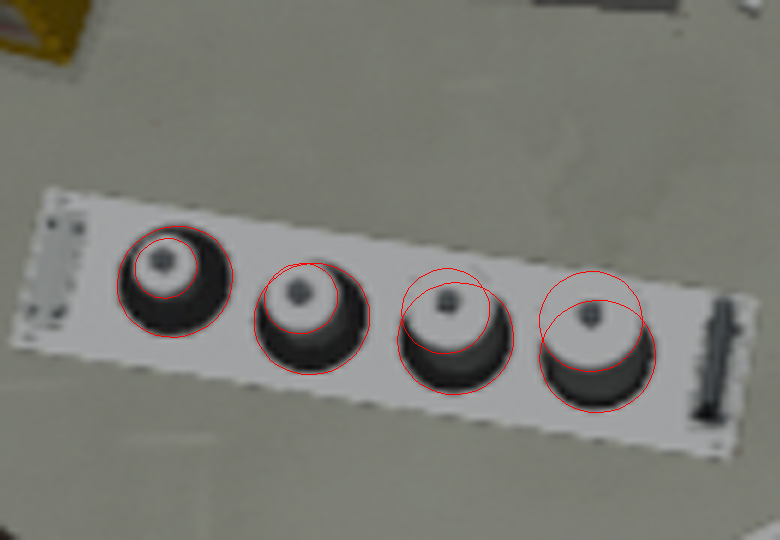

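View pics/o5.png

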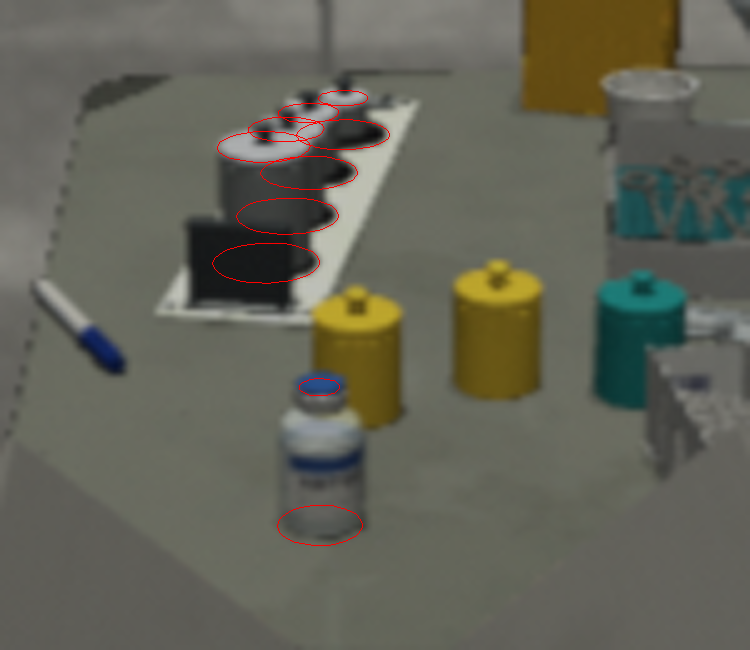

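The overlays put all four jars within a few mm of their pad centres, and the vial hasn't moved. I'm handing in.

```bash
python3 -c "
from bench import *
print(job_done())"
```

```text
the job is handed in; nothing more can be done
None
```

All four steel jars stand on the black pads in order of size, and I handed the job in at about 36 s of the 118 s allowed. The end plate is at the right end, so the largest jar is on pad_d, the large on pad_c, the small on pad_b and the smallest on pad_a.

- **Jar positions:** In the last top and side pictures, the expected jar outlines at the pad centres matched the jars to within a few mm (the limit is 14 mm). All four looked upright. In the side view the end plate and nearer jars hide the jar bases, so that view checks mainly the lids.
- **Vial and look-alikes:** The vial is upright where it started, and I did not touch the yellow and turquoise look-alikes.
- **Arm and forces:** The gripper was open and well clear at the end. The highest force I read between moves was about 8 N. The tool tilted by up to about 0.02 rad during the work, with no visible effect on the jars.

No check failed or disagreed; the hand-in itself gave no verdict.

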